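# Check the test tweezers on the reference block

## Robot

A 6-joint arm with a two-finger parallel gripper is mounted at the origin on the work surface; the furniture and walls round the work are solid. World frame = base frame: x ahead of the robot, y to its left, z up, the work surface at z = 0. Lengths are in m, angles in rad, forces in N, time in s.
With the tool pointing down it reaches from about 0.35 to 0.775 m from the base axis. Payload 5.5 kg.
Tool frame: the origin (TCP) lies on the centre line of the jaws, within the pads' length; the fingertips stand 19 mm ahead of it and the grasp point (between the pads) is the TCP; z points along the fingers, y is the direction in which the jaws open and shut (so a half turn about z gives the same grasp; the last joint's range is limited). The gripper opens to 85 mm and grips with 20 to 120 N. Pads are 22 mm wide; open, the fingers measure 114 mm over their backs; the gripper's body (76 mm by 85 mm) begins 54 mm behind the grasp point. The pads swing forward as they close: fully open they stand 13 mm farther back than shut.
Start: joints at [-1.331, 0.313, 0.046, 1.304, 0, 1.431], TCP at [0.213, -0.534, 0.25] pointing down, gripper open.
Joint ranges: [-2.76, 2.76], [-0.86, 1.69], [-1.03, 1.26], [-2.2, 2.34], [-1.47, 1.5], [-3.14, 3.14]. Speed limits (rad/s): [2.57, 2.57, 3.14, 3.14, 3.14, 3.14].

## Interface

Orientations are given as a unit quaternion [x, y, z, w].
In Python, from cell import r gives the robot as it stands.
- The arm moves only by the tool servo_tool, never from a script. Its argument "steps" is a list of rows, each a list of 7 numbers: the shift along the tool's x, y, z scaled (see below), then the turn, a rotation vector about the tool's x, y, z scaled (see below), then the finger opening in mm, from 0 to 85.4. A call has 1 to 8 rows; each row is the pose to reach, as a shift and turn from the pose commanded when the call began, along the tool's axes at that moment; what a row does not reach only later rows make up. The controller multiplies each number of a shift by 150 mm and each number of a turn by 30 degrees. A row lasts 1/8 s, in which the tool goes at most 62.5 mm and 10.7 degrees, less where a joint would pass 70% of its speed; a pose out of reach is approached as far as the arm can. A call with a number of a shift or a turn outside -1 to 1 is refused whole. A call with a gripper value outside its range is refused whole. The fingers move at their own pace and stop on an object; the grip force is fixed at half the most. Time passes only in rows, so rows that repeat a pose let the fingers close. It gives the time, the measured TCP pose, the force and the opening at its end, in the units of the state.
- r.state(): the state, without advancing time (a new reading comes with each control period).
- r.get_image(name): name is "side" or "top" or "wrist"; returns a dict with "img" (400x640x3 uint8, red, green, blue), "K" (3x3 intrinsics, pixels), "rvec" (rotation vector, rad) and "tvec" (3), from world to camera coordinates, as OpenCV has them. Camera axes: x right, y down, z forward; pixel columns grow to the right and rows downward; lengths in m; the calibration is good to about 2 mm. A picture is of the moment at which its call begins. There is no depth.
- r.finish_job(): hands the job in, once; it reports no verdict.
The state is a dict: "t": time; "q": joint angles; "qd": joint speeds; "tau": joint torques, N m; "eef_pos": TCP position; "eef_rot": TCP orientation; "force": force on the tool from outside, world axes, zero at the start; "moment": the same for the moment, N m; "gripper_width": opening from 0.0 (shut) to 1.0 (fully open).
Only numpy, scipy, OpenCV 4.12 (cv2) and the standard library are available. Lean on these libraries where they do the work, as an engineer would, in place of code of your own. Each camera call takes 0.05 s, during which the arm holds its last target.

## Task

Check the test tweezers against the reference block before the session: first turn the block's black selector knob clockwise until it clicks over from the white dot to the green dot. Then take the tweezers off their rest, squeeze their sprung arms until the tip gap matches the two brass contacts in the white rings, and set one tip on each contact so that both spring contacts are lightly pressed but not bottomed. Finish while holding them there: keep the gap and the light press steady, do not let go, and leave everything else on the table where it is.

Things in the scene. Friction and masses are not known exactly. Their poses are not given: they have to be found in the camera images.
- check_block: Fixed reference block: grey case, metal top plate, 120 (x) x 70 (y) x 29.5 mm. Origin: centre of its underside on the table; x runs from the contacts (x = -42 mm, end nearer the robot) to the knob's axis (x = +24 mm). White dot (towards +x) = off, green dot 60 deg clockwise = reference. A steel detent bracket beside the knob at +y is 39 mm high.
- selector (a joint): Knob angle, rad, growing clockwise from above. 0 = off (pointer line at the white dot), 1.05 = reference (green dot), stop at 1.10. The knob has play up to about 0.19; then a sprung ball must climb a lobe (peak about 0.09 N m), its crest at 0.52; past it the knob is pushed on by itself to at least 0.82 and rests there or further, up to the stop.
- selector_grip (a point): Point on the knob's axis at mid height of its black finger bar, 49 mm above the table. The bar is 34 mm long, 12 mm thick, from 38 to 59 mm above the table, on a star wheel 40 mm wide. The point turns with the knob: x along the bar (white line at the +x end), z up; grasp across the 12 mm from above.
- contact_a_top (a point): Centre of the flat top of the brass spring contact on the block's +y side: 9 mm wide, its top 36 mm above the table when free (6.5 mm above the plate), 16 mm from the other contact's centre; white ring 12 mm wide round it on a black panel.
- contact_b_top (a point): The same for the contact on the block's -y side. The tweezers reach the contacts over the block's -x end, their x along the block's x, so that the fingers stay outside the block and clear of the knob.
- contact_a (a joint): How far contact a is pressed down, m: 0 free, 0.004 bottomed. Spring 0.06 N at first, 0.46 N at the bottom; lightly pressed is around 0.002.
- contact_b (a joint): How far contact b is pressed down, m; as contact a.
- tweezers: Loose test tweezers, 150 mm long, 50 g: grey head (x = -102 to -47 mm, 25 wide, 18 high) with a display, two sprung arms, bent metal prongs pointing down. Origin midway between the blue ribbed grip pads (x = -17 to +17, z = -8 to +8 mm), 55 mm above the table on the rest; x to the tips, y to the left arm, z up. Over the pads: 39.7 mm with arms free, 30 mm at the gap that matches the contacts.
- leg_left (a joint): Closing angle of the left arm, rad; the right one mirrors it. 0 = free, 32 mm between tip centres; 0.069 = 16 mm, matches the contacts; 0.120 = tips meet. Gap = 32 mm - 232 mm/rad x angle; 1 mm of finger opening is 1.65 mm of gap. The arms push on the fingers with 7 N (free) to 10 N (matching) to 12 N (tips meet): a harder grip closes them fully, so set the gap by the finger opening.
- tip_left (a point): Lowest point of the left (+y) tip, a ball 4 mm wide at the prong's end; in the tweezers' frame at x = +46, z = -34 mm, y = +16 mm with the arms free, +8 mm at the matching gap.
- tip_right (a point): Lowest point of the right (-y) tip, the mirror image of the left one.
- tweezer_rest: Fixed rest under the tweezers: white base 134 x 56 x 8 mm, a saddle under their head with side lips 4 mm clear of it, up to 55 mm above the table (lift straight up 20 mm), and a steel cross bar under the arms, 48 mm above the table, 27 mm ahead of the grip pads' middle. Origin on the table below the middle of the grip pads; x forward along the tweezers.
- cup_a: Closed specimen cup, yellow lid, 68 mm wide, 62 mm high; bystander, leave alone. Origin at the centre of its underside.
- cup_b: Another closed specimen cup; bystander.
- cassette: White test cassette 31 x 100 x 5 mm lying on the table; bystander.
- cup_c: A third closed specimen cup; bystander.
- marker: White marker pen with a black cap, 152 mm long, 16 mm thick; bystander.
- lid: Loose yellow cup lid, 68 mm wide, 17 mm high; bystander.
There are look-alikes about, which are no part of the job. Leave any red look-alike of the tweezers alone. Leave any orange look-alike of the check_block alone.

How it is judged:
By the outcome, as a careful person would: the job done as asked, in the order asked, and still so for the second after the job is handed in, while the arm keeps its last pose, push and grip.
It also fails if it takes over 58 s, if anything falls off the work surface, if the arm or the gripper's body presses on something with over 40 N, if the wrist force passes 120 N, or if a joint passes its speed limit or range.

## Working session

There is one attempt and no reset: what is moved stays moved. The work goes in short steps, Python scripts to look and compute and a tool call to move; the robot and the scene stay as the last step left them, time stands still between calls to the robot, and variables do not carry over. Pictures are saved under pics/ and viewed, and the job is handed in when it is done.

Besides the shell and the picture viewer there is one more tool, called after ">>>" as name([rows], argument=value, ...), one row to a line, values as JSON. servo_tool: Moves the arm, as the interface text tells. Its arguments: {"type":"object","properties":{"steps":{"type":"array","items":{"type":"array","items":{"type":"number"}}}},"required":["steps"]}

```bash
mkdir -p pics; ls; python3 - <<'E'
from cell import r
import cv2,pickle
for n in ["side","top","wrist"]:
    d=r.get_image(n); cv2.imwrite(f"pics/{n}0.png",d["img"][:,:,::-1]); pickle.dump(d,open(f"{n}0.pkl","wb"))
    print(n,d["K"].tolist(),d["rvec"],d["tvec"])
print(r.state())
E
```

```text
pics
side [[473.8011408916889, 0.0, 312.75267159532115], [0.0, 473.8011408916889, 198.7710396509055], [0.0, 0.0, 1.0]] [ 2.26125464 -0.07710985  0.0408105 ] [-0.53837685  0.11444546  1.55535657]
top [[502.10831200147675, 0.0, 314.1377618374746], [0.0, 502.10831200147675, 198.78249603174137], [0.0, 0.0, 1.0]] [ 2.09620284 -2.15637946  0.14466768] [0.10492217 0.5514866  1.42996449]
wrist [[297.6928712288327, 0.0, 321.9129019626306], [0.0, 297.6928712288327, 199.26681110721893], [0.0, 0.0, 1.0]] [-2.38044484  1.61033667  0.25294989] [-0.57491578 -0.04007128  0.3796898 ]
{'t': 0.15, 'q': array([-1.33060666e+00,  3.13840789e-01,  4.52302665e-02,  1.30360901e+00,
        7.00421121e-06,  1.43116832e+00]), 'qd': array([-0.00147488, -0.00213103,  0.00367749,  0.00043672, -0.00120566,
        0.00180559]), 'tau': array([ 1.07449690e-03, -4.81067491e+01,  2.98814893e+01,  1.39590792e-02,
       -2.40222480e-04,  5.83618956e-06]), 'eef_pos': array([ 0.21307238, -0.53367269,  0.24960241]), 'eef_rot': array([ 9.82021200e-01,  1.88769323e-01, -3.22671210e-05, -7.10877420e-04]), 'force': array([-0.01975525,  0.36613524,  0.35578303]), 'moment': array([ 0.0191325 ,  0.04693364, -0.01540026]), 'gripper_width': 1.0008890456750872}
```

View pics/side0.png

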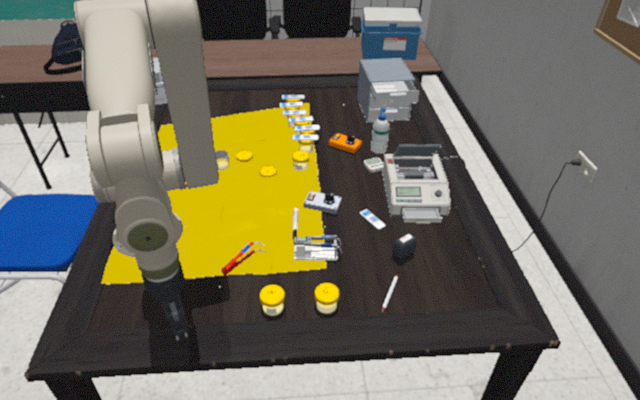

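View pics/top0.png

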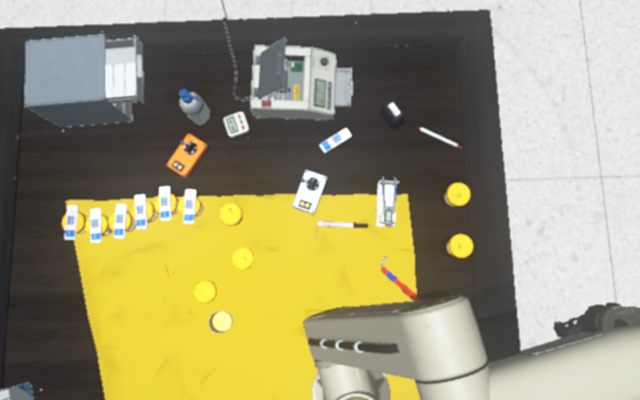

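View pics/wrist0.png

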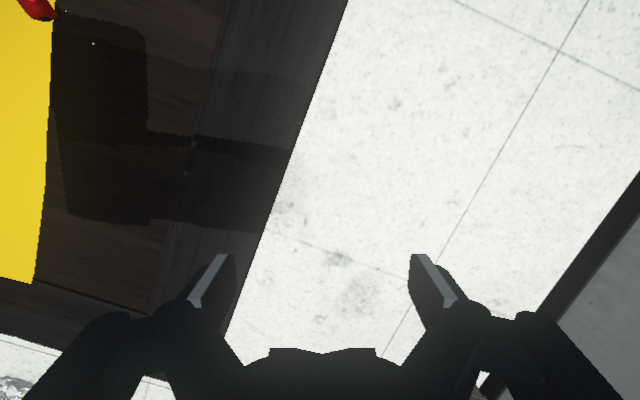

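```bash
cat > h.py <<'E'
import numpy as np,cv2,pickle
from scipy.spatial.transform import Rotation as R
def up(d,uv,z):
    M=R.from_rotvec(d["rvec"]).as_matrix(); c=-M.T@d["tvec"]
    v=M.T@np.linalg.inv(d["K"])@np.array([uv[0],uv[1],1.])
    return c+v*(z-c[2])/v[2]
def pr(d,p):
    return cv2.projectPoints(np.atleast_2d(np.float64(p)),d["rvec"],d["tvec"],d["K"],None)[0][:,0]
def crop(d,x0,y0,w,h,s,name):
    im=cv2.resize(d["img"][y0:y0+h,x0:x0+w],None,fx=s,fy=s,interpolation=cv2.INTER_CUBIC)
    cv2.imwrite(name,im[:,:,::-1])
def ld(n): return pickle.load(open(n,"rb"))
def tr(v): # axes
    return v
E
python3 - <<'E'
from h import *
d=ld("top0.pkl")
crop(d,280,160,130,80,6,"pics/topc.png")
for n,uv,z in [("knob",(313,181),.05),("c",(306,206),.036),("tw head",(386,218),.06),("tw tip",(389,180),.03)]:
    print(n,up(d,uv,z))
d=ld("side0.pkl"); crop(d,285,180,80,90,6,"pics/sidec.png")
E
```

```text
knob [0.60669592 0.09114182 0.05      ]
c [0.5349502 0.1140836 0.036    ]
tw head [ 0.48953523 -0.11658583  0.06      ]
tw tip [ 0.6065859  -0.13464395  0.03      ]
```

View pics/topc.png

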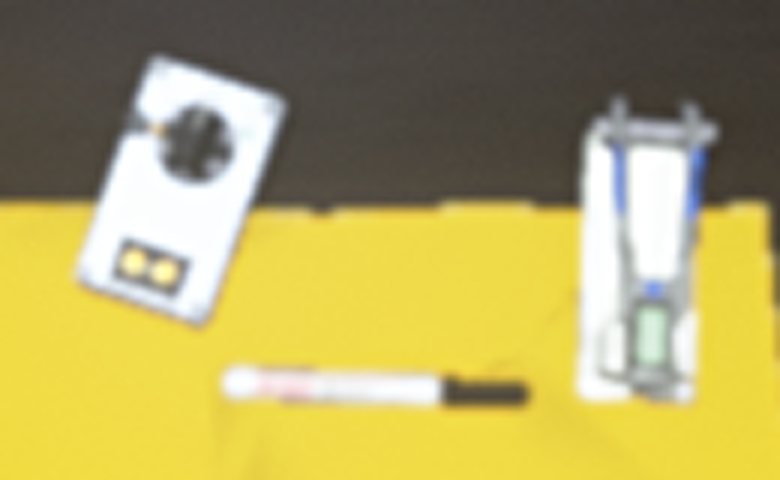

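View pics/sidec.png

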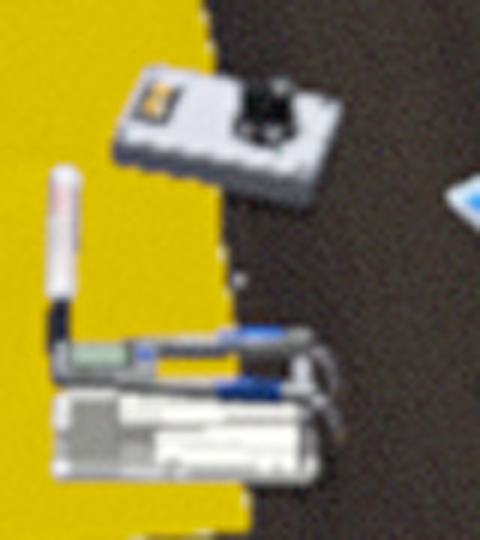

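```bash
python3 - <<'E'
from h import *
d=ld("top0.pkl")
f=lambda x,y,z:up(d,(280+(x+.5)/6-.5,160+(y+.5)/6-.5),z)
P=np.array([f(*c,.0295) for c in [(155,58),(285,100),(205,322),(80,280)]]);print(P,P.mean(0))
ca,cb=f(133,262,.036),f(165,270,.036);print(ca,cb,np.linalg.norm(ca-cb))
k=f(197,145,.045);m=(ca+cb)/2;print(k,np.degrees(np.arctan2(*(k-m)[1::-1])))
# tweezers: head center, pads
h=f(652,335,.062);p=(f(620,178,.06)+f(697,180,.06))/2;print("tw",h,p,np.degrees(np.arctan2(*(p-h)[1::-1])))
B=[f(*c,.008) for c in [(580,398),(692,400)]];print(B)
w=ld("wrist0.pkl")
M=R.from_rotvec(w["rvec"]).as_matrix();c=-M.T@w["tvec"]
T=R.from_quat([9.82021200e-01,1.88769323e-01,-3.22671210e-05,-7.10877420e-04]).as_matrix()
print("cam in tool",T.T@(c-np.array([.21307,-.53367,.2496])),T.T@M.T, "tool axes",T)
E
```

```text
[[0.64740236 0.11346406 0.0295    ]
 [0.62391455 0.0491386  0.0295    ]
 [0.5135569  0.09191975 0.0295    ]
 [0.53633087 0.15319757 0.0295    ]] [0.58030117 0.10193    0.0295    ]
[0.54354138 0.12645745 0.036     ] [0.5390818  0.11078278 0.036     ] 0.01629672487314755
[0.59946889 0.09319829 0.045     ] -23.61118842047613
tw [ 0.49658705 -0.12316384  0.062     ] [ 0.57281127 -0.13031744  0.06      ] -5.361471721720334
[array([ 0.47285276, -0.09273571,  0.008     ]), array([ 0.47025178, -0.14804539,  0.008     ])]
cam in tool [ 0.07864465  0.00026729 -0.12375136] [[ 1.32959232e-03 -9.52094652e-01 -3.05800599e-01]
 [ 9.99998867e-01  1.05005757e-03  1.07860029e-03]
 [-7.05821331e-04 -3.05801687e-01  9.52094969e-01]] tool axes [[ 9.28732283e-01  3.70750908e-01 -3.31757692e-04]
 [ 3.70751000e-01 -9.28731275e-01  1.38401131e-03]
 [ 2.05009705e-04 -1.40837548e-03 -9.99998987e-01]]
```

```bash
cat > plan.py <<'E'
import sys
from h import *
from cell import r
def plan(pos,yaw,maxcalls=10,start=None):
    """world target, tool pointing straight down, tool-x yaw in deg"""
    s=r.state(); p=s["eef_pos"].copy(); T=R.from_quat(s["eef_rot"])
    if start is not None: p=np.array(start[0]);T=start[1]
    y=np.radians(yaw)
    G=R.from_matrix(np.array([[np.cos(y),np.sin(y),0],[np.sin(y),-np.cos(y),0],[0,0,-1]]))
    print("now",p.round(4),"yaw",round(np.degrees(np.arctan2(*T.as_matrix()[1::-1,0])),2),"tilt",T.as_matrix()[:2,2].round(4))
    for i in range(maxcalls):
        sh=T.inv().apply(np.array(pos)-p)/.15; rv=(T.inv()*G).as_rotvec()/np.radians(30)
        if max(abs(sh))<2e-4 and max(abs(rv))<2e-4: break
        k=min(1,1/max(abs(sh).max(),1e-9)); k2=min(1,1/max(abs(rv).max(),1e-9))
        sh=(sh*k).round(4);rv=(rv*k2).round(4)
        print(sh.tolist(),rv.tolist())
        p=p+T.apply(sh*.15);T=T*R.from_rotvec(rv*np.radians(30))
if __name__=="__main__":
    a=[float(v) for v in sys.argv[1:]]
    plan(a[:3],a[3])
E
python3 plan.py .59 .1 .25 158.5
```

```text
now [ 0.2131 -0.5337  0.2496] yaw 21.76 tilt [-0.0003  0.0014]
[1.0, -0.7671, 0.0006] [-0.0002, -0.0007, -1.0]
[1.0, -0.1315, 0.0001] [-0.0002, -0.0007, -1.0]
[1.0, 0.4143, -0.0003] [-0.0001, -0.0007, -1.0]
[0.7671, 1.0, -0.0006] [-0.0001, -0.0008, -1.0]
[0.0396, 0.3011, -0.0002] [-0.0001, -0.0004, -0.5579]
```

>>> servo_tool([
  [1,-0.767,0,0,0,-1,85],
  [1,-0.767,0,0,0,-1,85],
  [1,-0.767,0,0,0,-1,85],
  [1,-0.767,0,0,0,-1,85],
])

```text
t: 0.65
eef_pos: [0.3111, -0.3679, 0.2504]
eef_rot: [0.898, 0.439, 0.0, -0.001]
force: [0.2, -1.0, 0.7]
gripper_width: 0.999
```

>>> servo_tool([
  [1,-0.13,0,0,0,-1,85],
  [1,-0.13,0,0,0,-1,85],
  [1,-0.13,0,0,0,-1,85],
  [1,-0.13,0,0,0,-1,85],
])

```text
t: 1.15
eef_pos: [0.3879, -0.2412, 0.2503]
eef_rot: [0.756, 0.655, -0.0, 0.0]
force: [-0.1, -0.2, -0.1]
gripper_width: 1.001
```

>>> servo_tool([
  [1,0.414,0,0,0,-1,85],
  [1,0.414,0,0,0,-1,85],
  [1,0.414,0,0,0,-1,85],
  [1,0.414,0,0,0,-1,85],
])

```text
t: 1.65
eef_pos: [0.4713, -0.102, 0.25]
eef_rot: [0.561, 0.828, -0.0, 0.0]
force: [0.2, -1.2, -0.1]
gripper_width: 0.996
```

>>> servo_tool([
  [0.767,1,0,0,0,-1,85],
  [0.767,1,0,0,0,-1,85],
  [0.767,1,0,0,0,-1,85],
  [0.767,1,0,0,0,-1,85],
])

```text
t: 2.15
eef_pos: [0.5688, 0.0611, 0.2493]
eef_rot: [0.327, 0.945, -0.0, -0.0]
force: [-0.7, -0.5, -0.4]
gripper_width: 0.998
```

>>> servo_tool([
  [0.04,0.3,0,0,0,-0.558,85],
  [0.04,0.3,0,0,0,-0.558,85],
  [0.04,0.3,0,0,0,-0.558,85],
  [0.04,0.3,0,0,0,-0.558,85],
])

```text
t: 2.65
eef_pos: [0.59, 0.0973, 0.2503]
eef_rot: [0.189, 0.982, -0.0, -0.0]
force: [0.1, -0.2, -0.7]
gripper_width: 0.998
```

```bash
cat > snap.py <<'E'
import sys
from h import *
from cell import r
d=r.get_image("wrist" if len(sys.argv)<3 else sys.argv[2]); pickle.dump(d,open(sys.argv[1]+".pkl","wb")); cv2.imwrite("pics/"+sys.argv[1]+".png",d["img"][:,:,::-1])
s=r.state();print(s["t"],s["eef_pos"].round(4),s["q"].round(3),s["force"].round(2),s["gripper_width"])
E
python3 snap.py w1; python3 plan.py .59 .1 .25 158.5
```

```text
2.7 [0.59   0.0976 0.2504] [ 0.03   0.359  0.111  1.323 -0.     0.41 ] [ 0.03 -0.12 -0.02] 0.9976700325479881
now [0.59   0.0976 0.2504] yaw 158.24 tilt [-0.     -0.0004]
[0.0059, 0.0147, 0.0026] [-0.0007, 0.0002, -0.0088]
```

View pics/w1.png

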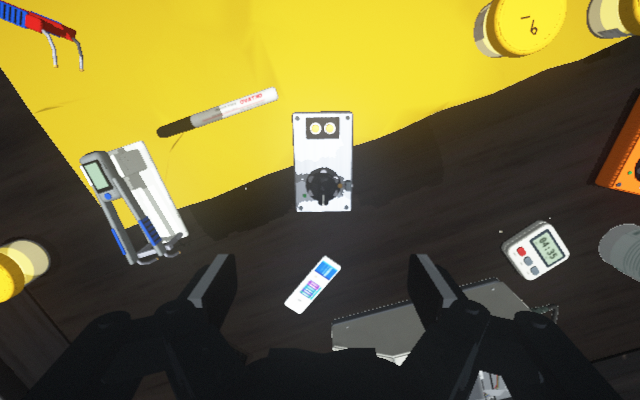

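```bash
python3 - <<'E'
from h import *
d=ld("w1.pkl"); crop(d,280,100,90,120,5,"pics/w1b.png"); crop(d,70,130,130,145,4,"pics/w1t.png")
E
```

```text
(no output)
```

View pics/w1b.png

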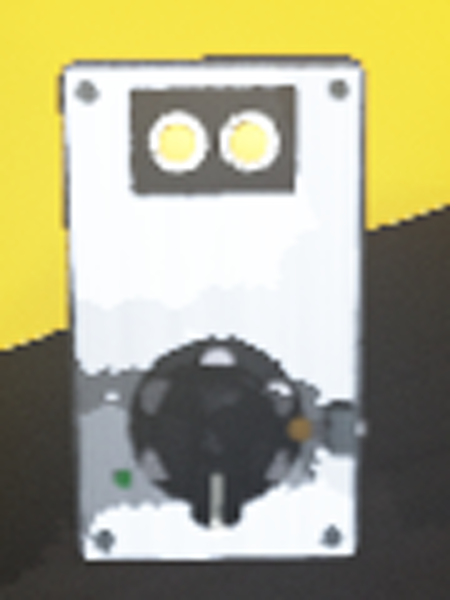

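View pics/w1t.png

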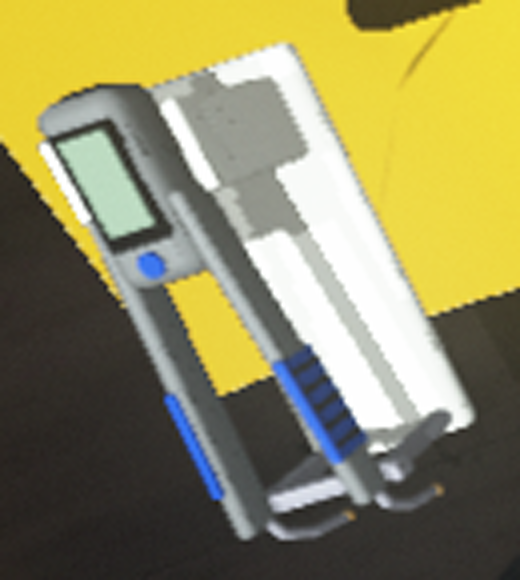

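```bash
python3 - <<'E'
from h import *
d=ld("w1.pkl")
f=lambda x,y,z:up(d,(280+(x+.5)/5-.5,100+(y+.5)/5-.5),z)
an=lambda v:np.degrees(np.arctan2(v[1],v[0]))
P=np.array([f(*c,.0295) for c in [(65,66),(362,66),(356,558),(82,558)]]);print("corners ctr",P.mean(0))
print("ang",an(P[3]-P[0]),an(P[2]-P[1]),an(P[1]-P[0])-90,"len",[np.linalg.norm(P[i]-P[(i+1)%4]) for i in range(4)])
S=np.array([f(*c,.0298) for c in [(87,91),(339,89),(331,536),(103,540)]]);print("screws",S.mean(0),an(S[3]-S[0]),an(S[2]-S[1]))
b,a=f(178,143,.036),f(249,143,.036);m=(a+b)/2;print("contacts",a,b,m,np.linalg.norm(a-b),an(a-b)-90)
k=f(217,497,.059);print("pointer end",k)
k2=f(218,422,.038);print("wheel",k2)
print(an(k2-m))
E
```

```text
corners ctr [0.58108317 0.10176044 0.0295    ]
ang -21.399351065190373 -20.699038653300605 -21.73576544668336 len [np.float64(0.06605960585072199), np.float64(0.11640693598964738), np.float64(0.06748218491622522), np.float64(0.11643003141584599)]
screws [0.58088355 0.1015048  0.0298    ] -21.08685005085509 -21.30423100565873
contacts [0.54473717 0.1239836  0.036     ] [0.53891215 0.10936891 0.036     ] [0.54182466 0.11667626 0.036     ] 0.0157327646515516 -21.73087384408184
pointer end [0.61179436 0.08966016 0.059     ]
wheel [0.60105885 0.09421668 0.038     ]
-20.765014765901018
```

```bash
python3 plan.py .6034 .0929 .12 158.7
```

```text
now [0.59   0.0976 0.2504] yaw 158.24 tilt [-0.     -0.0004]
[-0.0945, 0.0042, 0.8693] [-0.0007, 0.0002, -0.0155]
```

>>> servo_tool([
  [-0.0945,0.0042,0.3,0,0,-0.0155,45],
  [-0.0945,0.0042,0.6,0,0,-0.0155,45],
  [-0.0945,0.0042,0.869,0,0,-0.0155,45],
  [-0.0945,0.0042,0.869,0,0,-0.0155,45],
  [-0.0945,0.0042,0.869,0,0,-0.0155,45],
  [-0.0945,0.0042,0.869,0,0,-0.0155,45],
])

```text
t: 3.45
eef_pos: [0.6051, 0.0946, 0.1224]
eef_rot: [0.183, 0.983, 0.0, 0.002]
force: [-0.4, 0.1, 0.8]
gripper_width: 0.525
```

```bash
python3 snap.py w2; python3 plan.py .6034 .0929 .062 158.7; python3 - <<'E'
from h import *
d=ld("w2.pkl"); crop(d,220,100,200,200,3,"pics/w2b.png")
print(pr(d,[[.6034,.0929,.059],[.6034,.0929,.038],[.5448,.1242,.036],[.539,.1096,.036],[.6034+.017*.932,.0929-.017*.363,.059],[.6034-.017*.932,.0929+.017*.363,.059]]))
E
```

```text
3.5 [0.605  0.0947 0.1222] [ 0.024  0.445 -0.08   1.042 -0.     0.392] [ 0.21 -0.05  0.62] 0.5254461926199476
now [0.605  0.0947 0.1222] yaw 158.95 tilt [ 0.004 -0.   ]
[0.0072, -0.0154, 0.4016] [0.0027, 0.007, 0.0082]
[[318.52132538 222.1608358 ]
 [318.8177908  211.38263647]
 [330.60019437 119.71306222]
 [307.5793137  119.43200633]
 [318.48284148 244.84455984]
 [318.56186801 198.26362497]]
```

View pics/w2b.png

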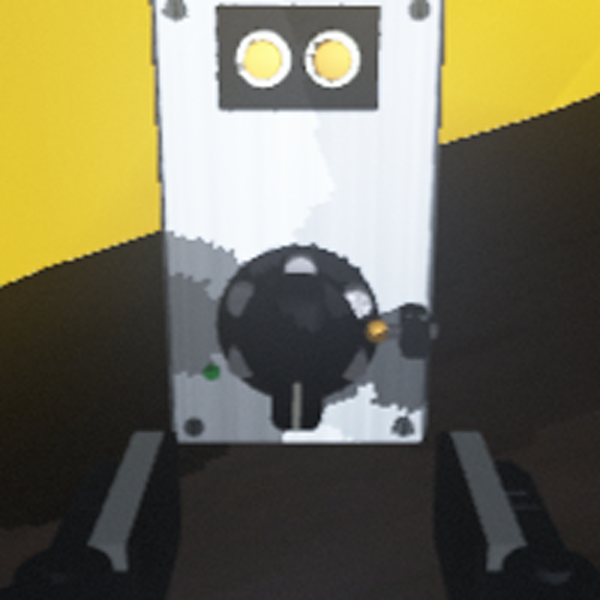

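>>> servo_tool([
  [0,0,0.15,0,0,0,45],
  [0,0,0.27,0,0,0,45],
  [0,0,0.387,0,0,0,45],
  [0,0,0.387,0,0,0,45],
  [0,0,0.387,0,0,0,45],
  [0,0,0.387,0,0,0,45],
])

```text
t: 4.25
eef_pos: [0.6045, 0.0948, 0.0632]
eef_rot: [0.183, 0.983, 0.0, 0.001]
force: [-0.3, -0.4, 0.4]
gripper_width: 0.525
```

```bash
python3 snap.py w3; python3 plan.py .6034 .0929 .062 158.7
```

```text
4.3 [0.6043 0.0948 0.063 ] [ 0.024  0.496 -0.157  0.916 -0.     0.392] [ 0.14 -1.49 -0.36] 0.5270257350570903
now [0.6043 0.0948 0.063 ] yaw 158.97 tilt [ 0.002 -0.   ]
[0.0012, -0.0138, 0.007] [0.0013, 0.0035, 0.0089]
```

View pics/w3.png

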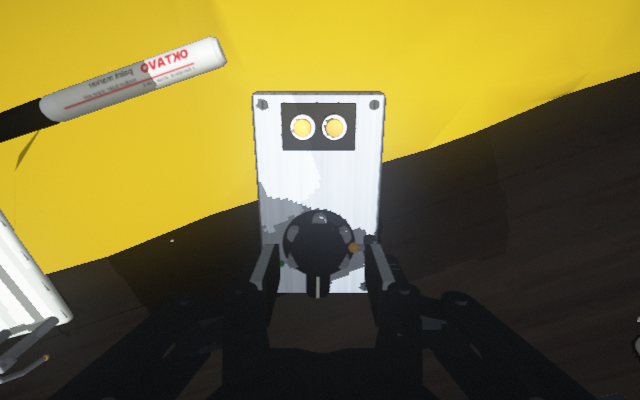

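>>> servo_tool([
  [0.001,-0.0138,0.006,0,0,0.009,45],
  [0.001,-0.0138,0.006,0,0,0.009,30],
  [0.001,-0.0138,0.006,0,0,0.009,8],
  [0.001,-0.0138,0.006,0,0,0.009,8],
  [0.001,-0.0138,0.006,0,0,0.009,8],
  [0.001,-0.0138,0.006,0,0,0.009,8],
])

```text
t: 5.05
eef_pos: [0.6027, 0.0932, 0.0612]
eef_rot: [0.185, 0.983, 0.0, 0.0]
force: [-1.0, 3.6, 3.6]
gripper_width: 0.124
```

```bash
python3 snap.py w4; python3 plan.py .6034 .0929 .062 158.7
```

```text
5.1 [0.6027 0.0932 0.0612] [ 0.022  0.495 -0.163  0.912  0.001  0.393] [-1.47  2.92  3.11] 0.1225589701451929
now [0.6027 0.0932 0.0612] yaw 158.72 tilt [0.0003 0.0005]
[-0.005, -0.0004, -0.0054] [0.0011, 0.0002, 0.0006]
```

View pics/w4.png

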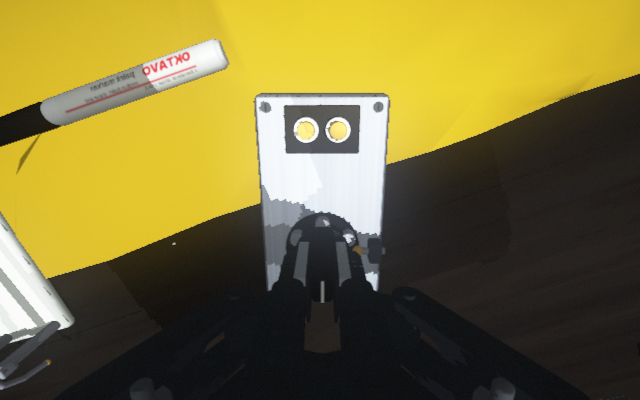

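>>> servo_tool([
  [0,0,0,0,0,0.25,8],
  [0,0,0,0,0,0.5,8],
  [0,0,0,0,0,0.75,8],
  [0,0,0,0,0,1,8],
  [0,0,0,0,0,1,8],
])

```text
t: 5.72
eef_pos: [0.6027, 0.0933, 0.0612]
eef_rot: [0.432, 0.902, 0.0, 0.0]
force: [-1.0, 3.5, 4.6]
gripper_width: 0.121
```

>>> servo_tool([
  [0,0,0,0,0,0.25,8],
  [0,0,0,0,0,0.5,8],
  [0,0,0,0,0,0.75,8],
  [0,0,0,0,0,1,8],
  [0,0,0,0,0,1,8],
  [0,0,0,0,0,1,8],
  [0,0,0,0,0,1,8],
])

```text
t: 6.6
eef_pos: [0.6028, 0.0934, 0.0612]
eef_rot: [0.65, 0.76, 0.001, -0.0]
force: [-1.0, 5.7, 4.7]
gripper_width: 0.12
```

```bash
python3 snap.py w5; python3 plan.py .6034 .0929 .062 98.7
```

```text
6.65 [0.6029 0.0934 0.0612] [ 2.200e-02  4.950e-01 -1.630e-01  9.120e-01  1.000e-03  1.436e+00] [-1.1   4.6   4.32] 0.11957749766392715
now [0.6029 0.0934 0.0612] yaw 98.94 tilt [0.0006 0.0009]
[-0.0037, 0.0031, -0.0053] [0.0014, -0.0016, 0.0081]
```

View pics/w5.png

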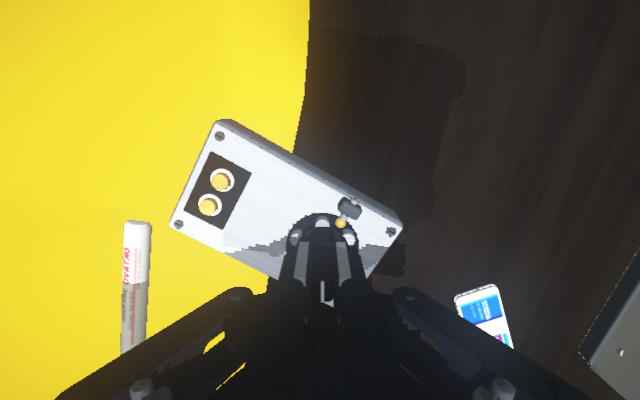

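>>> servo_tool([
  [0,0,0,0,0,0,45],
  [0,0,0,0,0,0,45],
  [0,0,0,0,0,0,45],
  [0,0,-0.3,0,0,0,45],
  [0,0,-0.7,0,0,0,60],
  [0,0,-1,0,0,0,70],
  [0,0,-1,0,0,0,70],
  [0,0,-1,0,0,0,70],
])

```text
t: 7.65
eef_pos: [0.6023, 0.0926, 0.2103]
eef_rot: [0.651, 0.759, -0.0, -0.0]
force: [0.5, -0.7, -0.4]
gripper_width: 0.819
```

```bash
python3 snap.py w6; python3 - <<'E'
from h import *
d=ld("w6.pkl"); crop(d,220,100,240,180,3,"pics/w6b.png")
E
```

```text
7.7 [0.6018 0.0927 0.2094] [ 0.021  0.395  0.063  1.242 -0.     1.44 ] [ 0.62  0.18 -1.04] 0.8234238162231995
```

View pics/w6.png

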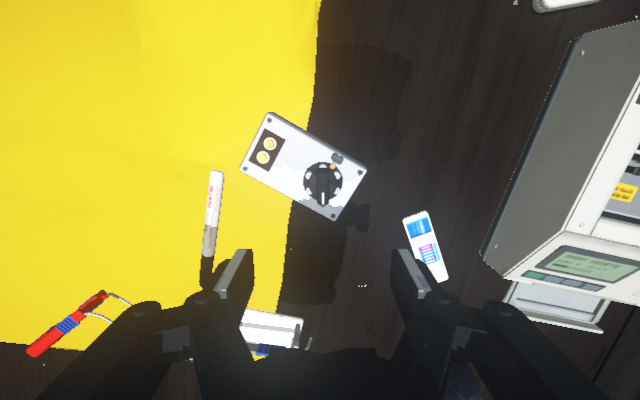

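View pics/w6b.png

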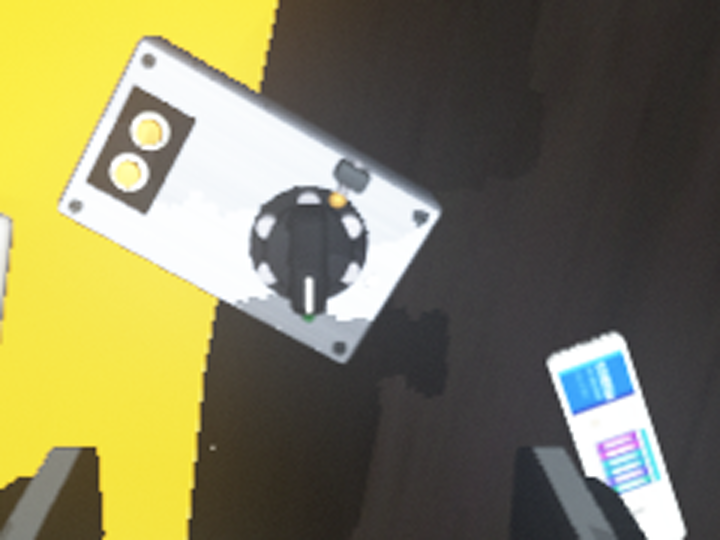

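```bash
python3 plan.py .56 -.13 .23 175
```

```text
now [0.6018 0.0927 0.2094] yaw 98.7 tilt [-0.0025 -0.0004]
[-1.0, -0.351, -0.0954] [-0.0016, -0.0013, -1.0]
[-0.2936, -0.3418, -0.0405] [-0.0016, -0.0013, -1.0]
[0.0, -0.0, -0.0] [-0.0009, -0.0006, -0.5434]
```

>>> servo_tool([
  [-1,-0.351,-0.1,0,0,-1,70],
  [-1,-0.351,-0.1,0,0,-1,70],
  [-1,-0.351,-0.1,0,0,-1,70],
  [-1,-0.351,-0.1,0,0,-1,70],
])

```text
t: 8.2
eef_pos: [0.572, -0.066, 0.2243]
eef_rot: [0.435, 0.901, -0.001, -0.001]
force: [-0.0, 1.4, -0.9]
gripper_width: 0.82
```

>>> servo_tool([
  [-0.294,-0.342,-0.04,0,0,-1,70],
  [-0.294,-0.342,-0.04,0,0,-1,70],
  [-0.294,-0.342,-0.04,0,0,-1,70],
])

```text
t: 8.57
eef_pos: [0.5601, -0.13, 0.2303]
eef_rot: [0.183, 0.983, 0.0, -0.001]
force: [0.0, -0.3, -0.1]
gripper_width: 0.82
```

>>> servo_tool([
  [0,0,0,0,0,-0.543,70],
  [0,0,0,0,0,-0.543,70],
  [0,0,0,0,0,-0.543,70],
  [0,0,0,0,0,-0.543,70],
])

```text
t: 9.07
eef_pos: [0.5606, -0.1292, 0.2311]
eef_rot: [0.044, 0.999, 0.0, -0.001]
force: [0.9, 0.0, 0.4]
gripper_width: 0.82
```

```bash
python3 snap.py w7;  python3 - <<'E'
from h import *
d=ld("w7.pkl"); crop(d,240,110,150,180,4,"pics/w7b.png")
E
```

```text
9.125 [ 0.5607 -0.1293  0.2313] [-0.366  0.321  0.01   1.261 -0.    -0.278] [-0.93  0.05  0.72] 0.8184807658916862
```

View pics/w7.png

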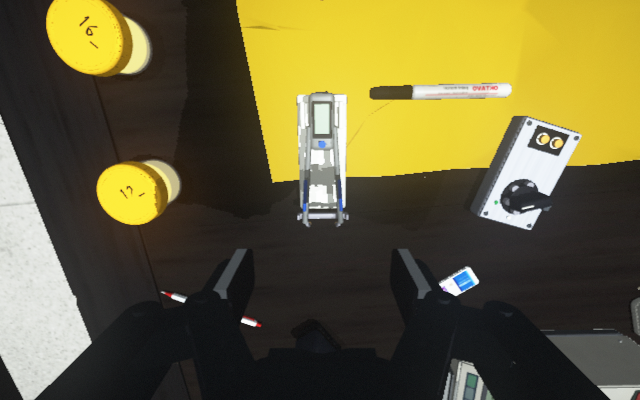

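View pics/w7b.png

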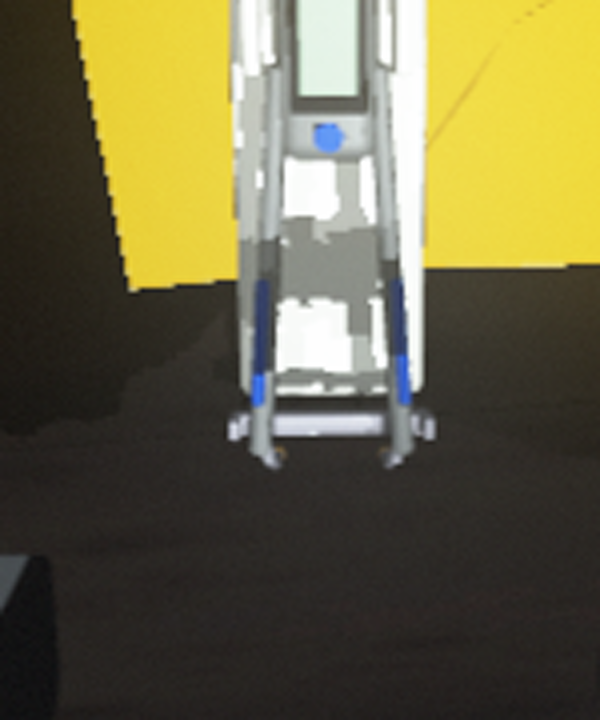

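```bash
python3 - <<'E'
from h import *
d=ld("w7.pkl")
f=lambda x,y,z:up(d,(240+(x+.5)/4-.5,110+(y+.5)/4-.5),z)
an=lambda v:np.degrees(np.arctan2(v[1],v[0]))
a=f(331,281,.063);b=f(332,404,.063);print(a,b,"ctr",(a+b)/2,an(b-a),np.linalg.norm(b-a))
print("w",np.linalg.norm(f(256,342,.063)-f(407,342,.063)))
h=f(329,137,.064);print("button",h,an((a+b)/2-h))
c=f(332,425,.048);print("bar",c, np.linalg.norm(c-(a+b)/2))
disp=up(d,(321.5,117),.064);print("disp",disp,an((a+b)/2-disp))
# prediction check
o=(a+b)/2;o[2]=.055
for yaw in (-4,-5,-6):
    q=R.from_euler('z',yaw,degrees=True).apply(np.array([[46,16,-34],[46,-16,-34],[17,19.8,8],[17,-19.8,8],[-17,19.8,8],[-17,-19.8,8],[-102,0,9],[-47,0,9]])/1000)+o
    print(yaw,((pr(d,q)-[240,110])*4).round(0).tolist())
E
python3 - <<'E'
import sys;sys.path.insert(0,'.')
from h import *
d=ld("w7.pkl");crop(d,285,80,75,155,5,"pics/w7c.png")
E
```

```text
[ 0.55573694 -0.12845204  0.063     ] [ 0.58858876 -0.13105992  0.063     ] ctr [ 0.57216285 -0.12975598  0.063     ] -4.538813914645852 0.03295516057498648
w 0.0386977316621927
button [ 0.51972728 -0.12579374  0.064     ] -4.321287749721046
bar [ 0.60011032 -0.13203953  0.048     ] 0.03180056434852927
disp [ 0.49468026 -0.12394815  0.064     ] -4.286674873672263
-4 [[386.0, 446.0], [279.0, 448.0], [407.0, 403.0], [255.0, 406.0], [407.0, 276.0], [250.0, 279.0], [322.0, -82.0], [327.0, 159.0]]
-5 [[383.0, 447.0], [277.0, 447.0], [406.0, 404.0], [254.0, 404.0], [409.0, 277.0], [251.0, 277.0], [330.0, -82.0], [330.0, 159.0]]
-6 [[380.0, 448.0], [274.0, 446.0], [405.0, 406.0], [253.0, 403.0], [410.0, 279.0], [253.0, 276.0], [338.0, -82.0], [333.0, 159.0]]
```

View pics/w7c.png

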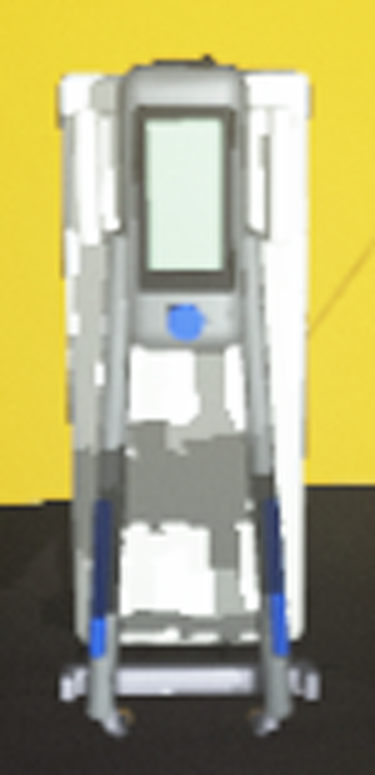

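```bash
python3 plan.py .572 -.13 .12 175.6
```

```text
now [ 0.5607 -0.1293  0.2313] yaw 174.92 tilt [-0.0011  0.0004]
[-0.0765, 0.0019, 0.742] [0.0006, -0.0021, -0.0226]
```

>>> servo_tool([
  [-0.0765,0.002,0.25,0,0,-0.0226,60],
  [-0.0765,0.002,0.5,0,0,-0.0226,60],
  [-0.0765,0.002,0.74,0,0,-0.0226,60],
  [-0.0765,0.002,0.74,0,0,-0.0226,60],
  [-0.0765,0.002,0.74,0,0,-0.0226,60],
  [-0.0765,0.002,0.74,0,0,-0.0226,60],
  [-0.0765,0.002,0.74,0,0,-0.0226,60],
])

```text
t: 10.0
eef_pos: [0.5732, -0.1309, 0.1225]
eef_rot: [0.038, 0.999, -0.0, 0.001]
force: [0.6, 0.4, -0.7]
gripper_width: 0.702
```

```bash
python3 snap.py w8;python3 plan.py .572 -.13 .055 175.6; python3 - <<'E'
from h import *
d=ld("w8.pkl")
o=np.array([.572,-.130,.055])
q=R.from_euler('z',-4.4,degrees=True).apply(np.array([[46,16,-30],[46,-16,-30],[17,19.8,8],[17,-19.8,8],[-17,19.8,8],[-17,-19.8,8],[-102,0,9],[-47,0,9]])/1000)+o
im=d["img"].copy()
for u,v in pr(d,q): cv2.circle(im,(int(round(u)),int(round(v))),1,(255,0,0),-1)
d["img"]=im;crop(d,220,30,200,300,3,"pics/w8b.png");print(pr(d,q).round(1).tolist())
E
```

```text
10.05 [ 0.5729 -0.1308  0.1222] [-0.361  0.402 -0.147  1.019 -0.    -0.285] [-0.02  1.23 -0.69] 0.703700671019797
now [ 0.5729 -0.1308  0.1222] yaw 175.65 tilt [ 0.002  -0.0008]
[0.0076, 0.0054, 0.4482] [-0.0013, 0.004, 0.0018]
[[342.3, 257.8], [303.9, 257.7], [352.4, 247.5], [294.3, 247.3], [354.2, 200.1], [293.0, 199.9], [324.2, 55.3], [323.8, 154.0]]
```

View pics/w8b.png

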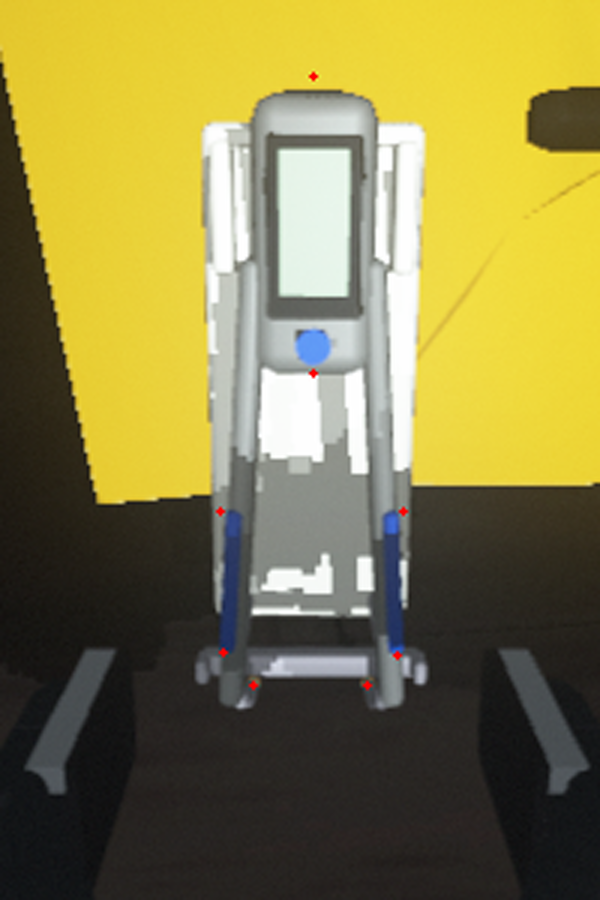

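>>> servo_tool([
  [0,0.003,0.15,0,0,0,60],
  [0,0.003,0.3,0,0,0,60],
  [0,0.003,0.44,0,0,0,60],
  [0,0.003,0.44,0,0,0,60],
  [0,0.003,0.44,0,0,0,60],
  [0,0.003,0.44,0,0,0,60],
  [0,0.003,0.44,0,0,0,60],
])

```text
t: 10.92
eef_pos: [0.5729, -0.1304, 0.0559]
eef_rot: [0.038, 0.999, -0.0, 0.001]
force: [0.6, 0.6, 0.8]
gripper_width: 0.705
```

```bash
python3 snap.py w9;python3 plan.py .572 -.13 .055 175.6
```

```text
10.975 [ 0.5727 -0.1303  0.0557] [-0.36   0.463 -0.233  0.874 -0.    -0.285] [-0.67  0.31 -0.43] 0.6997586760376413
now [ 0.5727 -0.1303  0.0557] yaw 175.66 tilt [ 0.0012 -0.0006]
[0.0051, 0.0017, 0.0047] [-0.0009, 0.0023, 0.002]
```

View pics/w9.png

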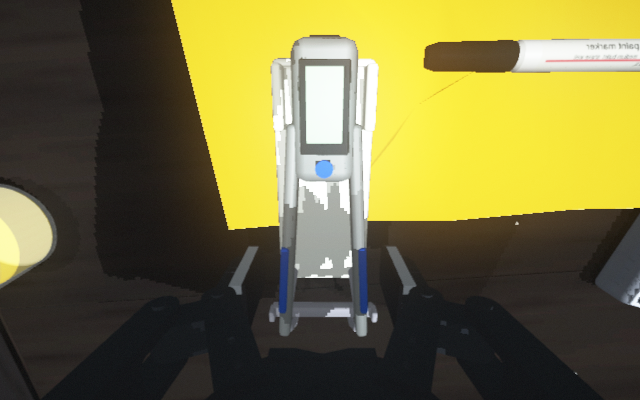

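>>> servo_tool([
  [0.003,0,0.004,0,0,0,45],
  [0.003,0,0.004,0,0,0,38],
  [0.003,0,0.004,0,0,0,34],
  [0.003,0,0.004,0,0,0,32],
  [0.003,0,0.004,0,0,0,30],
  [0.003,0,0.004,0,0,0,30],
  [0.003,0,0.004,0,0,0,30],
  [0.003,0,0.004,0,0,0,30],
])

```text
t: 11.98
eef_pos: [0.5728, -0.13, 0.0557]
eef_rot: [0.038, 0.999, -0.0, 0.001]
force: [-0.4, 2.6, 7.7]
gripper_width: 0.348
```

```bash
python3 snap.py w10;python3 plan.py .572 -.13 .055 175.6
```

```text
12.025 [ 0.5728 -0.13    0.0557] [-0.36   0.462 -0.234  0.872  0.001 -0.285] [-0.31  1.89  7.56] 0.3529421833794033
now [ 0.5728 -0.13    0.0557] yaw 175.68 tilt [ 0.0024 -0.0001]
[0.0054, -0.0002, 0.0047] [0.0001, 0.0046, 0.0028]
```

View pics/w10.png

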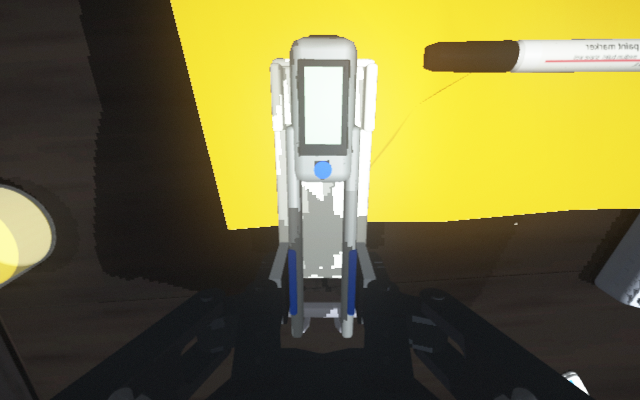

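>>> servo_tool([
  [0,0,-0.05,0,0,0,30],
  [0,0,-0.12,0,0,0,30],
  [0,0,-0.2,0,0,0,30],
  [0,0,-0.35,0,0,0,30],
  [0,0,-0.5,0,0,0,30],
  [0,0,-0.5,0,0,0,30],
  [0,0,-0.5,0,0,0,30],
  [0,0,-0.5,0,0,0,30],
])

```text
t: 13.02
eef_pos: [0.5712, -0.1299, 0.1283]
eef_rot: [0.038, 0.999, 0.0, -0.001]
force: [-0.2, -0.2, -0.2]
gripper_width: 0.349
```

```bash
python3 snap.py w11; python3 - <<'E'
from h import *
from cell import r
d=ld("w11.pkl"); crop(d,230,20,180,340,2.3,"pics/w11b.png");
crop(r.get_image("side"),270,180,110,80,7,"pics/s11.png")
E
```

```text
13.075 [ 0.5712 -0.1299  0.1283] [-0.361  0.397 -0.139  1.037 -0.    -0.285] [ 0.07  0.63 -0.18] 0.3572566452048141
```

View pics/w11b.png

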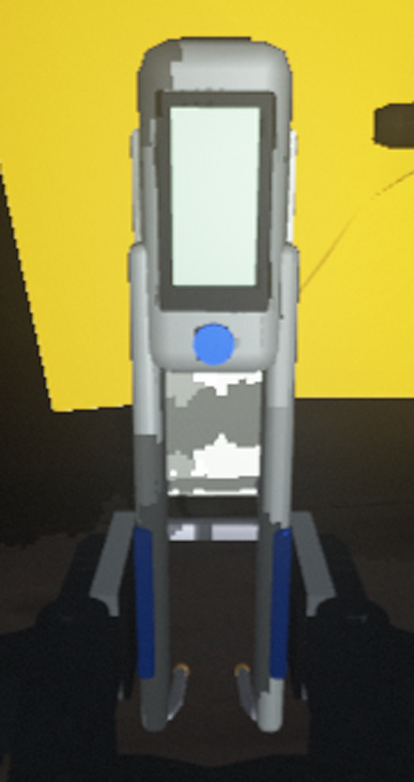

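View pics/s11.png

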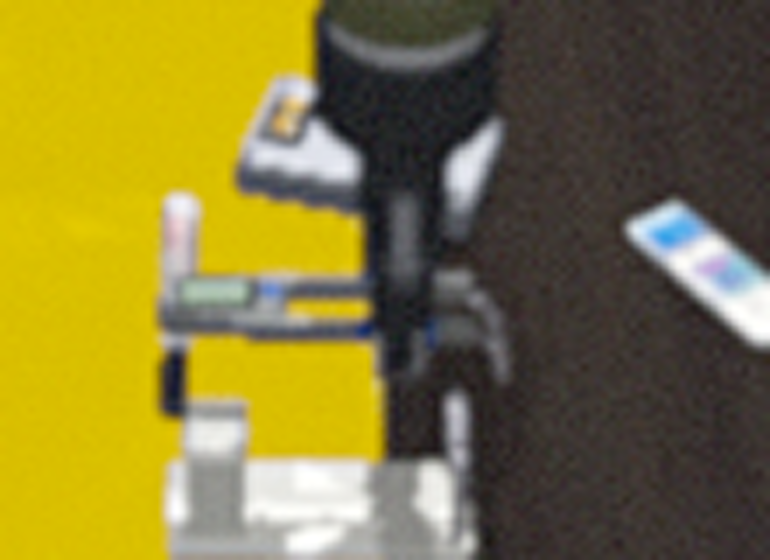

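```bash
python3 - <<'E'
from h import *
d=ld("w11.pkl");crop(d,290,280,70,70,10,"pics/w11t.png")
from cell import r
s=r.state();T=R.from_quat(s["eef_rot"]);p=s["eef_pos"]
for dz in (.032,.0327,.0347):
  for y in (.008,):
    print(dz,pr(d,p+T.apply([[-.046,y,dz],[-.046,-y,dz],[.102,0,-.0083],[-.017,.015,-.0073],[-.017,-.015,-.0073]])).round(1).tolist())
E
```

```text
0.032 [[334.8, 311.9], [309.2, 311.8], [322.4, 29.9], [353.9, 315.9], [290.0, 315.8]]
0.0327 [[334.7, 311.2], [309.2, 311.1], [322.4, 29.9], [353.9, 315.9], [290.0, 315.8]]
0.0347 [[334.6, 309.1], [309.3, 309.0], [322.4, 29.9], [353.9, 315.9], [290.0, 315.8]]
```

View pics/w11t.png

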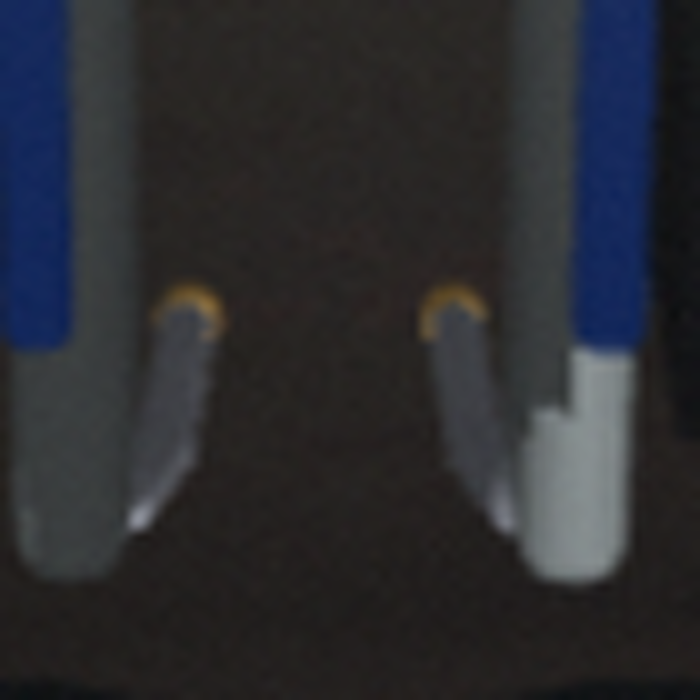

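```bash
python3 - <<'E'
from h import *
from cell import r
W=[];A=[]
for i in range(6):
    d=r.get_image("wrist");s=r.state();W.append(s["gripper_width"])
    A.append(d["img"].astype(float))
im=np.mean(A,0);d["img"]=im.astype(np.uint8);pickle.dump(d,open("w12.pkl","wb"))
print(np.round(W,4),np.mean(W)*85.4)
sub=im[300:322,300:345];g=(sub[...,0]-sub[...,2])
m=g>25
n,l,st,c=cv2.connectedComponentsWithStats(m.astype(np.uint8))
print(st,c+[300,300])
for i in range(1,n): print((np.argwhere(l==i)*g[l==i][:,None]).sum(0)[::-1]/g[l==i].sum()+[300,300])
E
```

```text
[0.3548 0.3532 0.3513 0.3516 0.3551 0.3542] 30.17709743313986
[[  0   0  45  22 962]
 [  7   8   5   5  13]
 [ 32   8   6   6  15]] [[321.98232848 310.52390852]
 [309.30769231 309.53846154]
 [334.13333333 309.8       ]]
[309.32295482 309.49725275]
[334.24791487 309.76617774]
```

```bash
python3 plan.py .499 .1336 .13 158.7
```

```text
now [ 0.5718 -0.1301  0.1292] yaw 175.66 tilt [-0.0002 -0.    ]
[0.3595, 1.0, -0.003] [-0.0001, -0.0004, 0.5654]
[0.4552, 0.61, -0.0022] [-0.0, -0.0, 0.0]
```

>>> servo_tool([
  [0.09,0.25,0,0,0,0.14,30],
  [0.18,0.5,0,0,0,0.28,30],
  [0.27,0.75,0,0,0,0.42,30],
  [0.3595,1,0,0,0,0.565,30],
])

```text
t: 13.92
eef_pos: [0.5291, 0.0247, 0.1295]
eef_rot: [0.186, 0.983, 0.0, 0.0]
force: [-0.0, 0.6, -0.2]
gripper_width: 0.356
```

>>> servo_tool([
  [0.15,0.2,0,0,0,0,30],
  [0.3,0.4,0,0,0,0,30],
  [0.455,0.61,0,0,0,0,30],
  [0.455,0.61,0,0,0,0,30],
  [0.455,0.61,0,0,0,0,30],
  [0.455,0.61,0,0,0,0,30],
  [0.455,0.61,0,0,0,0,30],
])

```text
t: 14.8
eef_pos: [0.4994, 0.1328, 0.1293]
eef_rot: [0.185, 0.983, -0.0, 0.0]
force: [-0.5, -0.5, -0.3]
gripper_width: 0.355
```

```bash
python3 snap.py w13; python3 plan.py .499 .1336 .08 158.7
```

```text
14.85 [0.4993 0.1328 0.1293] [ 0.105  0.272 -0.318  0.981 -0.     0.478] [-0.48  0.71  0.53] 0.35874661525487755
now [0.4993 0.1328 0.1293] yaw 158.63 tilt [-0.     -0.0002]
[0.004, 0.0042, 0.3288] [-0.0003, 0.0001, -0.0023]
```

View pics/w13.png

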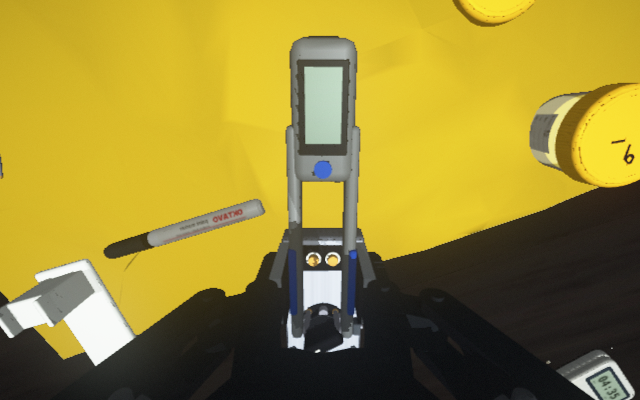

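>>> servo_tool([
  [0,0.004,0.1,0,0,0,30],
  [0,0.004,0.2,0,0,0,30],
  [0,0.004,0.325,0,0,0,30],
  [0,0.004,0.325,0,0,0,30],
  [0,0.004,0.325,0,0,0,30],
  [0,0.004,0.325,0,0,0,30],
])

```text
t: 15.6
eef_pos: [0.4998, 0.1342, 0.0812]
eef_rot: [0.185, 0.983, 0.0, 0.001]
force: [-0.8, -0.5, -0.1]
gripper_width: 0.353
```

```bash
python3 snap.py w14; python3 plan.py .499 .1336 .0697 158.7; python3 - <<'E'
from h import *
from cell import r
d=ld("w14.pkl");crop(d,280,230,80,120,7,"pics/w14t.png")
s=r.state();T=R.from_quat(s["eef_rot"]);p=s["eef_pos"]
print(((pr(d,np.vstack([p+T.apply([[-.046,.008,.0327],[-.046,-.008,.0327]]),[[.5448,.1243,.036],[.539,.1095,.036]]]))-[280,230])*7).round(0))
crop(r.get_image("side"),270,160,110,80,7,"pics/s14.png")
crop(r.get_image("top"),280,150,110,80,7,"pics/t14.png")
E
```

```text
15.65 [0.4998 0.1342 0.0813] [ 0.107  0.319 -0.385  0.866 -0.     0.479] [ 0.74 -0.11 -0.75] 0.3545334116628529
now [0.4998 0.1342 0.0813] yaw 158.72 tilt [0.0013 0.    ]
[0.0037, -0.0059, 0.0771] [0.001, 0.0023, 0.0005]
[[382. 566.]
 [203. 565.]
 [367. 473.]
 [200. 473.]]
```

View pics/w14t.png

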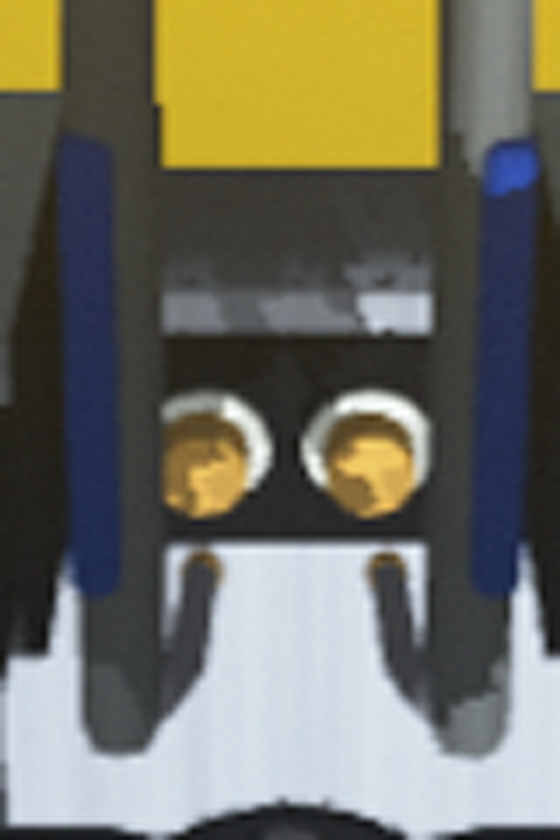

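View pics/s14.png

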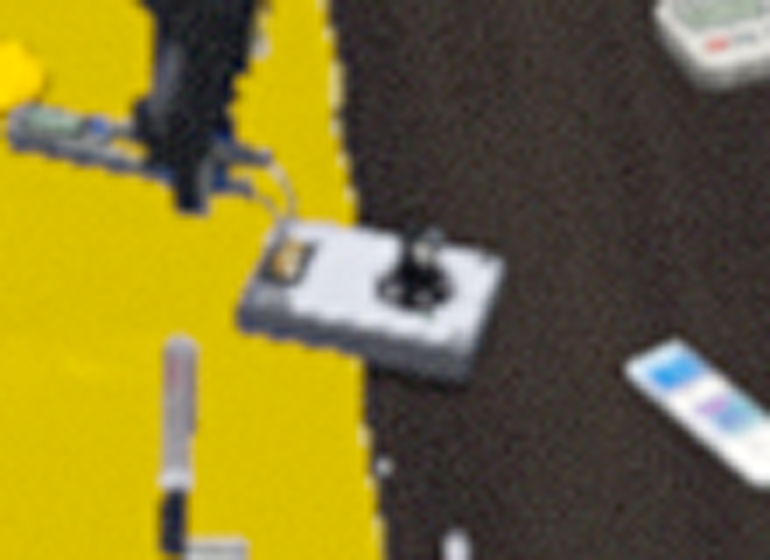

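View pics/t14.png

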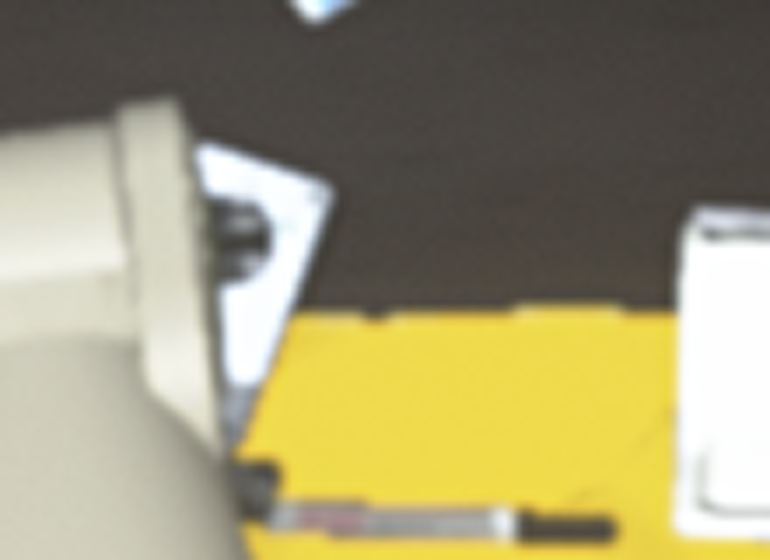

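>>> servo_tool([
  [0.0037,-0.0059,0.02,0,0,0,29.8],
  [0.0037,-0.0059,0.04,0,0,0,29.8],
  [0.0037,-0.0059,0.06,0,0,0,29.8],
  [0.0037,-0.0059,0.06,0,0,0,29.8],
  [0.0037,-0.0059,0.06,0,0,0,29.8],
  [0.0037,-0.0059,0.06,0,0,0,29.8],
  [0.0037,-0.0059,0.06,0,0,0,29.8],
  [0.0037,-0.0059,0.06,0,0,0,29.8],
])

```text
t: 16.75
eef_pos: [0.4985, 0.1335, 0.0717]
eef_rot: [0.185, 0.983, -0.0, 0.0]
force: [-0.2, -0.1, -0.5]
gripper_width: 0.351
```

```bash
cat > chk.py <<'E'
import sys
from h import *
from cell import r
A=[];W=[];P=[]
for i in range(4):
    d=r.get_image("wrist");s=r.state();A.append(d["img"].astype(float));W.append(s["gripper_width"]);P.append(s["eef_pos"])
d["img"]=np.mean(A,0).astype(np.uint8);pickle.dump(d,open(sys.argv[1]+".pkl","wb"))
crop(d,280,240,80,100,7,f"pics/{sys.argv[1]}.png")
p=np.mean(P,0);T=R.from_quat(s["eef_rot"]);print("t",s["t"],"w",np.mean(W)*85.4,"p",p.round(5),"F",s["force"])
tips=p+T.apply([[-.046,.008,.0347],[-.046,-.008,.0347]]);print("tips",tips.round(4).tolist())
print(((pr(d,np.vstack([p+T.apply([[-.046,.008,.0327],[-.046,-.008,.0327]]),[[.5448,.1243,.036],[.539,.1095,.036]]]))-[280,240]+.5)*7-.5).round(0).tolist())
E
python3 chk.py w15;python3 plan.py .499 .1336 .0687 158.7
```

```text
t 16.95 w 30.05797382812643 p [0.49846 0.13352 0.07165] F [-1.07796953 -0.55156574 -0.47226207]
tips [[0.5442, 0.1243, 0.037], [0.5384, 0.1094, 0.037]]
[[385.0, 498.0], [206.0, 498.0], [386.0, 481.0], [211.0, 481.0]]
now [0.4984 0.1335 0.0716] yaw 158.71 tilt [ 0.0001 -0.0001]
[-0.0033, 0.0019, 0.0195] [-0.0001, 0.0001, 0.0003]
```

View pics/w15.png

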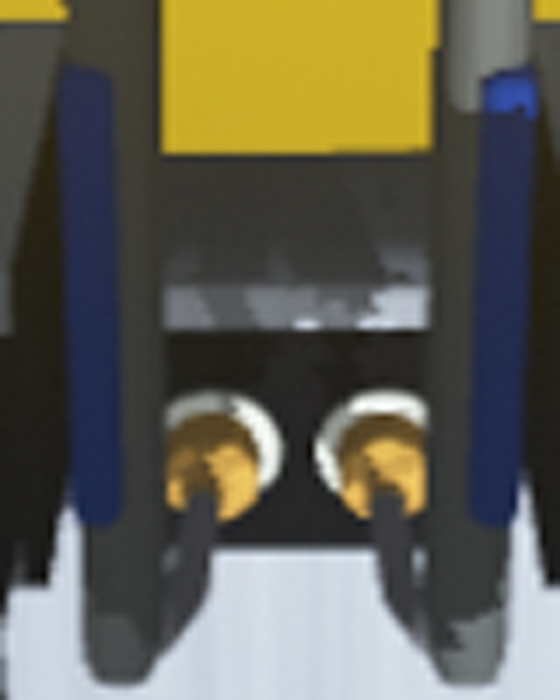

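>>> servo_tool([
  [-0.003,0.003,0.003,0,0,0,29.7],
  [-0.003,0.003,0.007,0,0,0,29.7],
  [-0.003,0.003,0.011,0,0,0,29.7],
  [-0.003,0.003,0.015,0,0,0,29.7],
  [-0.003,0.003,0.019,0,0,0,29.7],
  [-0.003,0.003,0.019,0,0,0,29.7],
  [-0.003,0.003,0.019,0,0,0,29.7],
  [-0.003,0.003,0.019,0,0,0,29.7],
])

```text
t: 17.95
eef_pos: [0.4991, 0.1338, 0.0688]
eef_rot: [0.185, 0.983, 0.0, 0.0]
force: [0.0, -0.6, 0.5]
gripper_width: 0.35
```

```bash
python3 chk.py w16;python3 plan.py .499 .1336 .0687 158.7
```

```text
t 18.15 w 29.763323236728784 p [0.49907 0.13377 0.06881] F [1.22859351 0.45204762 0.23856701]
tips [[0.5448, 0.1245, 0.0341], [0.539, 0.1096, 0.0341]]
[[384.0, 498.0], [206.0, 498.0], [382.0, 498.0], [205.0, 497.0]]
now [0.4991 0.1338 0.0688] yaw 158.71 tilt [ 0.0001 -0.0001]
[-0.0, -0.0013, 0.0007] [-0.0, 0.0003, 0.0005]
```

View pics/w16.png

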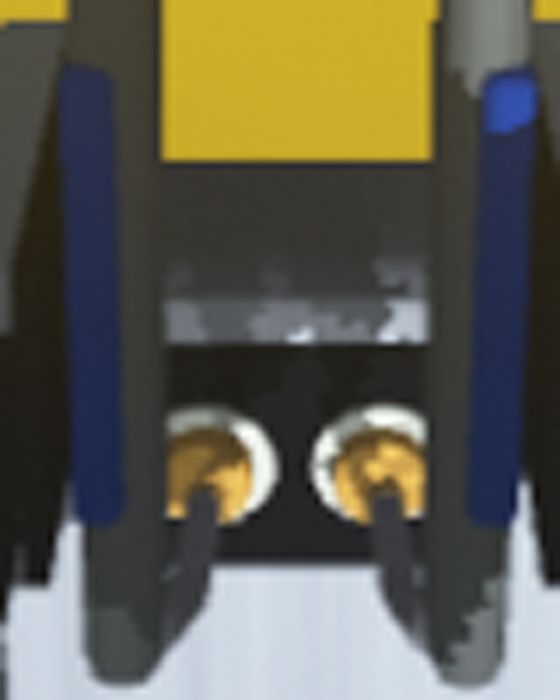

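```bash
python3 - <<'E'
from h import *
d=ld("w16.pkl")
crop(d,296,288,50,36,15,"pics/w16z.png")
crop(ld("w15.pkl"),296,288,50,36,15,"pics/w15z.png")
u=np.array([.9317,-.3633,0])
for n,off in [("w15",288),("w16",288)]:
  d=ld(n+".pkl")
  f=lambda p:((pr(d,p)[0]-[296,off]+.5)*15).round(0).tolist()
  for c in [np.array([.5448,.1243,0]),np.array([.539,.1095,0])]:
    z=np.array([0,0,1])
    print(n,"ring near/far",f(c-u*.006+z*.0297),f(c+u*.006+z*.0297),"brass far edge by press",[f(c+u*.0045+z*(.036-k*.001))[1] for k in range(5)],"near",[f(c-u*.0045+z*(.036-k*.001))[1] for k in range(5)])
E
```

```text
w15 ring near/far [584.0, 102.0] [580.0, 333.0] brass far edge by press [401.0, 385.0, 370.0, 354.0, 339.0] near [223.0, 208.0, 193.0, 178.0, 164.0]
w15 ring near/far [218.0, 100.0] [221.0, 332.0] brass far edge by press [400.0, 384.0, 368.0, 353.0, 338.0] near [222.0, 207.0, 192.0, 177.0, 163.0]
w16 ring near/far [576.0, 133.0] [572.0, 367.0] brass far edge by press [437.0, 421.0, 405.0, 389.0, 374.0] near [257.0, 241.0, 226.0, 211.0, 196.0]
w16 ring near/far [205.0, 131.0] [208.0, 366.0] brass far edge by press [436.0, 419.0, 404.0, 388.0, 372.0] near [255.0, 240.0, 225.0, 210.0, 195.0]
```

View pics/w16z.png

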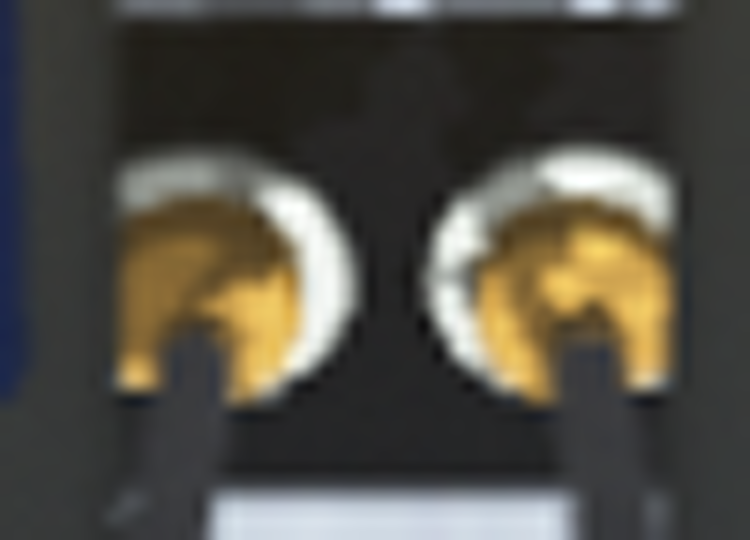

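View pics/w15z.png

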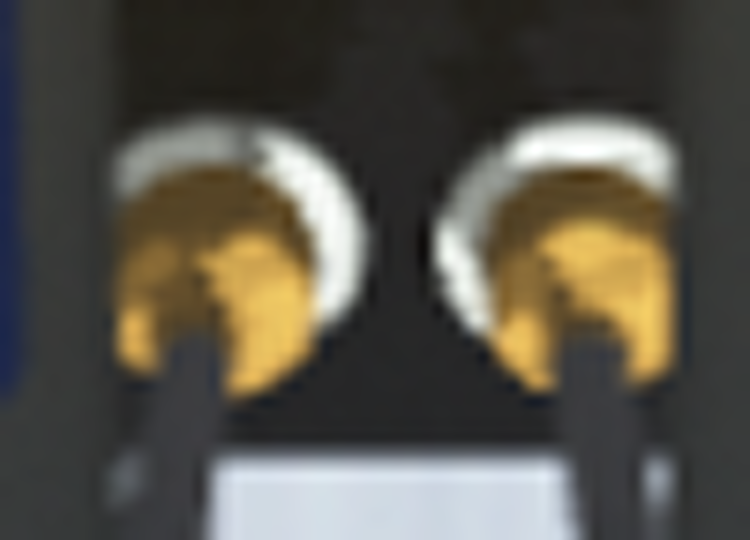

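```bash
python3 - <<'E'
from cell import r
s=r.state();print(s["t"],s["eef_pos"],s["gripper_width"],abs(s["qd"]).max(),s["force"])
print(r.finish_job())
E
```

```text
18.15 [0.49906404 0.13378358 0.06880786] 0.34866863842973 0.0027244215339923563 [1.22859351 0.45204762 0.23856701]
the job is handed in; nothing more can be done
None
```

I turned the knob first. I then took the tweezers off their rest, squeezed them to the matching gap and set them on the two contacts. The job was handed in at 18.2 s with the arm still holding them there. It reported no verdict.

- **Selector:** I gripped the knob, turned it 60° clockwise and let go. A picture taken straight afterwards showed the pointer at the green dot. I took no close-up of the knob at the end.
- **Gap:** the finger opening read 29.8 mm, against 30 mm for a match. The wrist pictures put the tip gap at about 16.1 to 16.3 mm, against 16 mm between the contacts.
- **Placing:** each tip was within about 0.5 mm of the centre of its contact.
- **Press:** the tips came out at z = 34.1 mm by calculation, which is about 1.9 mm of press. The last wrist picture gave about 2.2 mm of the 4 mm travel. The contact springs are too weak for the force reading to confirm this.
- **Steadiness:** the arm was still at hand-in, and the force reading showed only about 1 N of noise.
- **Other objects:** I had no contact with any of the bystanders or look-alikes, but I took no final picture of the whole table.

No check failed. The largest disagreements were about 0.3 mm, in the gap and press estimates.

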